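Free and hold the sample chamber lid

TASK

The lid of the sample chamber may or may not be caught by the catch under its round knob, and nothing shows which: before turning the knob, tug the lid by its bar handle, and if it is caught, free it with a quarter turn of the knob. Then raise the lid by the bar handle to about 45 degrees open and finish while still holding it there by the handle (it falls shut when let go), so that a colleague can take out the samples. Leave the things around the chamber where they are.

Things in the scene. Friction and masses are not known exactly. Their poses are not given: they have to be found in the camera images.
- chamber: Grey box-shaped sample chamber, 240 (x) x 300 (y) x 110 mm high, fixed to the bench, turned up to 0.35 rad. Origin: centre of its underside; x points from its front (dark display, facing the robot) to its back, z up. A flat white lid, 240 x 300 x 8 mm, lies on its rim (lid top 118 mm above the bench), with a bar handle on the +y half of the front and a round knob on the -y half.
- lid_hinge (a point): Middle of the lid's hinge line, at the top of the chamber's back edge (120 mm behind the chamber's centre, 110 mm above the bench). The hinge line runs along the chamber's y axis. The point turns with the lid: x from front to back in the lid's plane, z its outward normal.
- lid (a joint): Opening angle of the lid, rad: 0 shut, grows as the front edge rises, stop at 1.4. No spring or stay: it falls shut from any angle. Lifting it at the handle takes 2 to 5 N. When caught, it rises only about 0.02 rad (some 4 mm at the handle), then stands firm; when free, it just opens.
- handle_grip (a point): Middle of the lid's steel bar handle: a round bar 10 mm thick, 110 mm long, parallel to the chamber's y axis, on a post at each end, 35 mm above the lid's top (153 mm above the bench when shut), 95 mm to -x and 65 mm to +y of the chamber's centre, so 215 mm from the hinge line. The point turns with the lid.
- handle: The same bar as a body, 110 mm long, origin at its middle; it is a sleeve that turns freely about its own length between its posts, so it rolls as the lid swings while the fingers keep their direction.
- knob_grip (a point): Point on the axis of the catch's round, ribbed black knob, 24 mm above the lid's top (142 mm above the bench), the height to grip. The knob is an upright cylinder 40 mm in diameter and 38 mm tall standing on the lid, 60 mm to -x and 85 mm to -y of the chamber's centre.
- knob (a joint): Turn of the knob since the start, rad, anticlockwise from above positive; always starts at 0, caught or not; turns up to 3.3 either way with light drag (0.1 N m) and stays where left. It carries a two-ended catch bar, unseen while the lid is shut. From a caught start a quarter turn (1.4 to 1.7 rad) either way frees the lid; from a free one it may catch it.
- wash_bottle: White wash bottle with a blue spout, 68 mm in diameter, 205 mm tall, beside the chamber on its -y side; origin under its centre. To be left alone.
- beaker: Glass beaker, 76 mm in diameter, 100 mm tall, beside the chamber on its +y side; origin under its centre. To be left alone.
- spoon: Steel lab spoon, 180 mm long, lying on the bench in front of the chamber. To be left alone.
- pen: Black pen, 140 mm long, lying on the bench in front of the chamber. To be left alone.

How it is judged:
By the outcome, as a careful person would: the job done as asked, in the order asked, and still so for the second after the job is handed in, while the arm keeps its last pose, push and grip.
It also fails if it takes over 58 s, if anything falls off the work surface, if the arm or the gripper's body presses on something with over 40 N, if the wrist force passes 120 N, or if a joint passes its speed limit or range.

ROBOT

A 6-joint arm with a two-finger parallel gripper is mounted at the origin on the work surface. World frame = base frame: x ahead of the robot, y to its left, z up, the work surface at z = 0. Lengths are in m, angles in rad, forces in N, time in s.
With the tool pointing down it reaches from about 0.275 to 0.875 m from the base axis. Payload 12.5 kg.
Tool frame: the origin (TCP) lies at the very end of the fingers, on their centre line; the grasp point (between the pads) lies 19 mm behind it; z points along the fingers, y is the line along which they close (so a half turn about z gives the same grasp; the last joint's range is limited). The gripper opens to 85 mm and grips with 20 to 120 N. Pads are 22 mm wide; open, the fingers measure 114 mm over their backs; the gripper's body (76 mm by 85 mm) begins 54 mm behind the grasp point. The pads swing forward as they close: fully open they stand 13 mm farther back than shut.
Start: joints at [1.216, 0.351, 1.652, -0, 1.139, -0.085], TCP at [0.147, 0.53, 0.231] pointing down, gripper open.
Joint ranges: [-2.75, 2.75], [-0.79, 2.1], [0.01, 2.65], [-1.57, 4.71], [0.07, 3.14], [-2.87, 2.87]. Speed limits (rad/s): [2.22, 2.22, 2.79, 3.14, 3.14, 3.14].

INTERFACE

Orientations are given as a 3x3 rotation matrix whose columns are the frame's x, y, z axes.
In Python, from bench import manip gives the robot as it stands. Calls block until the motion is done:
- manip.move_ptp(position, orientation): joint-space move of the TCP to a pose.
- manip.move_l(position, attitude=None, max_speed=0.15): straight line of the TCP; attitude=None keeps the orientation; max_speed is the mean speed in m/s.
- manip.move_j(angles): joint-space move.
- manip.set_gripper(opening, effort=None): opening from 0.0 (shut) to 1.0 (fully open); effort is the grip in N (None keeps the last); returns when the fingers have stopped.
- manip.dwell(seconds).
- manip.inverse_kinematics(position, orientation): joint angles nearest the present ones, or None.
- manip.grab_frame(name): name is "scene" or "top" or "wrist"; returns (picture, depth): 480x640x3 uint8, red, green, blue; 480x640 float32, m along the optical axis (not along the pixel's ray), 0 where there is no reading.
- manip.get_calibration(name): a dict with "camera_matrix" (3x3 intrinsics, pixels), "R" (3x3) and "t" (3): a world point X has camera coordinates R X + t. Camera axes: x right, y down, z forward; pixel columns grow to the right and rows downward; lengths in m; the calibration is good to about 2 mm. The wrist camera is an equidistant fisheye: a pixel r from the principal point sees the ray r / f radians off the axis. A picture is of the moment at which its call begins: read the wrist's pose just before it. get_calibration takes no time and is no camera call; for the wrist camera it gives the pose at the moment of the call.
A pose or a line that the arm cannot do raises manip.Unreachable and nothing moves.
- manip.sign_off(): hands the job in; it is judged then, once.
Trained networks look in the newest picture that a camera, given by its name, has taken for a name from the list of things; names that differ only in an ending like _2 or _b are one class to them, and where a whole thing is asked for, a point or a joint stands for the part that bears it (a point fixed in the world has none). Each returns a list of dicts, best first, with "confidence" (0 to 1); they miss things now and then, are a little off and sometimes report something else, mostly with a low value. They report only what shows in the picture. A call takes as long as a camera call.
- manip.look_for(camera, name): "at" ([x, y, z] in m, in world coordinates, good to about 4 mm: the middle of the surface that is visible of it).
Readings, each from a call of its own:
- manip.current_time(): time.
- manip.current_qpos(): joint angles.
- manip.current_joint_vel(): joint speeds.
- manip.current_joint_torque(): joint torques, N m.
- manip.current_ee_pos(): TCP position.
- manip.current_tcp_rot(): TCP orientation.
- manip.current_force(): force on the tool from outside, world axes, zero at the start.
- manip.current_ft_torque(): the same for the moment, N m.
- manip.current_grip_width(): opening from 0.0 (shut) to 1.0 (fully open).
- manip.current_grip_force(): force on a finger pad.
Only numpy, scipy, OpenCV 4.12 (cv2) and the standard library are available. Lean on these libraries where they do the work, as an engineer would, in place of code of your own. Each camera call takes 0.05 s, during which the arm holds its last target. There are 200 camera calls.

## Working session

There is one attempt and no reset: what is moved stays moved. The work goes in short steps, each a Python script; the robot and the scene stay as the last script left them, time stands still between calls to the robot, and variables do not carry over. Pictures are saved under pics/ and viewed, at most 10 in all, crops included, and the job is handed in when it is done.

```bash
mkdir -p pics; ls; python3 - <<'E'
from bench import manip
import cv2,numpy as np
for c in ["top","scene"]:
    p,d=manip.grab_frame(c); cv2.imwrite(f"pics/{c}1.png",p[:,:,::-1]); np.save(f"{c}1.npy",d)
    for n in ["chamber","handle","knob","handle_grip","knob_grip","wash_bottle","beaker"]:
        for r in manip.look_for(c,n)[:2]: print(c,n,np.round(r["at"],4),round(r["confidence"],2))
print(manip.current_time(),manip.current_tcp_rot().round(3) )
E
```

```text
pics
top chamber [ 0.614  -0.0148  0.1194] 0.57
top handle [0.5079 0.0236 0.1569] 0.94
top knob [ 0.5763 -0.1108  0.1516] 0.84
top handle_grip [ 0.6179 -0.0147  0.1196] 0.56
top handle_grip [0.3971 0.062  0.0109] 0.39
top knob_grip [ 0.5748 -0.1094  0.155 ] 0.6
top wash_bottle [ 0.675  -0.2577  0.1193] 0.94
top beaker [0.6034 0.2312 0.0459] 0.55
scene chamber [ 0.6979 -0.0025  0.1184] 0.75
scene chamber [ 0.5925 -0.1104  0.149 ] 0.52
scene handle [0.509  0.0245 0.1575] 0.74
scene knob [ 0.5944 -0.107   0.1526] 0.65
scene handle_grip [ 0.6427 -0.0135  0.1199] 0.67
scene knob_grip [ 0.5947 -0.109   0.1487] 0.58
scene wash_bottle [ 0.709  -0.2604  0.0974] 0.84
scene beaker [0.619  0.2244 0.0737] 0.76
0.8 [[-0.964  0.267 -0.   ]
 [ 0.267  0.964  0.   ]
 [ 0.     0.    -1.   ]]
```

```bash
python3 - <<'E'
from bench import manip
import cv2,numpy as np
c=manip.get_calibration("top");K=np.array(c["camera_matrix"]);R=np.array(c["R"]);t=np.array(c["t"])
d=np.load("top1.npy");v,u=np.mgrid[:480,:640]
P=np.stack([(u-K[0,2])/K[0,0]*d,(v-K[1,2])/K[1,1]*d,d],-1);W=(P-t)@R
print("cam",-R.T@t)
m=(abs(W[...,2]-.118)<.006)&(d>0)&(abs(W[...,0]-.62)<.25)&(abs(W[...,1])<.22)
m=cv2.morphologyEx(m.astype(np.uint8),cv2.MORPH_OPEN,np.ones((5,5)))
n,l,s,_=cv2.connectedComponentsWithStats(m); k=1+s[1:,4].argmax()
X=W[l==k]; print("z",np.median(X[:,2]),cv2.minAreaRect((X[:,:2]*1000).astype(np.float32)))
for lo,hi,nm in [(.148,.165,"high")]:
    q=(W[...,2]>lo)&(W[...,2]<hi)&(d>0)&(abs(W[...,0]-.56)<.12)&(abs(W[...,1]+.03)<.16)
    n,l,s,_=cv2.connectedComponentsWithStats(q.astype(np.uint8))
    for i in range(1,n):
        if s[i,4]>30: Y=W[l==i]; print(s[i,4],Y.mean(0).round(4),cv2.minAreaRect((Y[:,:2]*1000).astype(np.float32)))
E
```

```text
cam [0.39508871 0.02636698 1.09547706]
z 0.1176738459732239 ((621.5618896484375, -14.21392822265625), (248.0153350830078, 299.8959045410156), 13.298261642456055)
458 [ 0.5783 -0.1109  0.155 ] ((579.1500244140625, -110.80339050292969), (40.287109375, 40.228763580322266), 52.1886100769043)
477 [0.5102 0.0264 0.157 ] ((510.1878356933594, 26.15993881225586), (11.56391716003418, 125.23954010009766), 13.32095718383789)
```

View pics/top1.png

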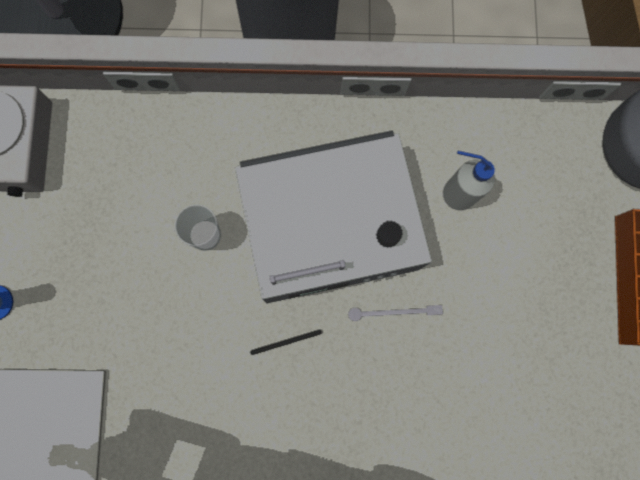

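View pics/scene1.png

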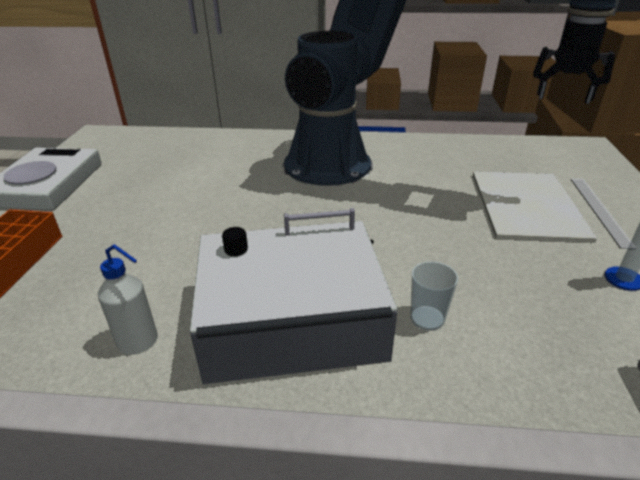

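The top picture shows the lid at about (240–430, 135–298), with the handle at (312,270), the knob at (389,234), the beaker at (200,230) and the bottle at (473,185). The scene picture agrees. The fitted yaw is 0.232 rad and the centre is (0.6175, -0.0148). Next I'll grip the handle and tug.

```bash
cat > h.py <<'E'
from bench import manip
import numpy as np
TH=0.232; C=np.array([.6175,-.0148,0]); cx=np.array([np.cos(TH),np.sin(TH),0]); cy=np.array([-np.sin(TH),np.cos(TH),0]); ez=np.array([0,0,1.])
HY=0.0175+0.0475
def rot(yaw):  # tool down; yaw = direction of the tool's x axis
    x=np.array([np.cos(yaw),np.sin(yaw),0]); z=-ez
    return np.stack([x,np.cross(z,x),z],1)
def handle(a,drop=.019):
    return C+cx*(.12-.215*np.cos(a)+.043*np.sin(a))+cy*HY+ez*(.110+.215*np.sin(a)+.043*np.cos(a)-drop)
KNOB=C-cx*.06-cy*.085+ez*.123
HR=rot(TH+np.pi/2)
def st(s=""): print(s,"t",round(manip.current_time(),2),"p",np.round(manip.current_ee_pos(),4),"F",np.round(manip.current_force(),1),"w",round(manip.current_grip_width(),3),"gf",round(manip.current_grip_force(),1))
E
python3 - <<'E'
from h import *
for a in (0,.4,.8):
  for k in (1,-1):
    q=manip.inverse_kinematics(handle(a),rot(TH+k*np.pi/2)); print(a,k,None if q is None else np.round(q,2))
for y in np.arange(-3,3.2,.5):
    q=manip.inverse_kinematics(KNOB,rot(y)); print(round(y,1),None if q is None else np.round(q,2))
E
```

```text
0 1 [-0.04  0.41  1.84 -0.    0.89 -0.27]
0 -1 None
0.4 1 [-0.02  0.36  1.69 -0.    1.1  -0.25]
0.4 -1 None
0.8 1 [ 0.    0.41  1.45 -0.    1.28 -0.23]
0.8 -1 None
-3.0 [-0.27  0.55  1.64 -0.    0.95 -1.98]
-2.5 [-0.27  0.55  1.64 -0.    0.95 -2.48]
-2.0 None
-1.5 [-0.27  0.55  1.64 -0.    0.95  2.8 ]
-1.0 [-0.27  0.55  1.64 -0.    0.95  2.3 ]
-0.5 [-0.27  0.55  1.64 -0.    0.95  1.8 ]
0.0 [-0.27  0.55  1.64 -0.    0.95  1.3 ]
0.5 [-0.27  0.55  1.64 -0.    0.95  0.8 ]
1.0 [-0.27  0.55  1.64 -0.    0.95  0.3 ]
1.5 [-0.27  0.55  1.64 -0.    0.95 -0.2 ]
2.0 [-0.27  0.55  1.64 -0.    0.95 -0.7 ]
2.5 [-0.27  0.55  1.64 -0.    0.95 -1.2 ]
3.0 [-0.27  0.55  1.64 -0.    0.95 -1.7 ]
```

```bash
python3 - <<'E'
from h import *
import cv2
manip.move_ptp(handle(0)+ez*.09,HR); st("above")
p,_=manip.grab_frame("wrist"); cv2.imwrite("pics/w1.png",p[:,:,::-1])
for r in manip.look_for("wrist","handle")[:1]: print(r, handle(0,0))
manip.move_l(handle(0),max_speed=.1); st("down")
manip.set_gripper(0,60); st("grip")
for a in np.arange(.01,.0601,.01):
    manip.move_l(handle(a),max_speed=.03); st(round(a,2))
    if manip.current_force()[2]<-15: break
E
```

```text
above t 3.02 p [0.5101 0.0273 0.224 ] F [ 0.7 -0.9 -0. ] w 1.004 gf 0.0
{'at': [0.5098, 0.0349, 0.1586], 'confidence': 0.67} [0.51010011 0.02661573 0.153     ]
down t 4.17 p [0.5105 0.0266 0.1345] F [ 0.5 -0.1  0.4] w 1.004 gf 0.0
grip t 4.87 p [0.51   0.0266 0.1341] F [-2.3 -1.2  3.4] w 0.091 gf 58.5
0.01 t 5.12 p [0.5103 0.0267 0.1359] F [-1.5 -1.1 -3.3] w 0.094 gf 58.6
0.02 t 5.37 p [0.5107 0.0268 0.1379] F [-0.1 -1.4 -6.5] w 0.096 gf 58.6
0.03 t 5.62 p [0.5108 0.0269 0.1391] F [  3.8  -2.6 -24.4] w 0.092 gf 58.5
```

The lid held firm (24 N at about 5 mm), so it is caught. I'll lower it, let go and turn the knob.

```bash
python3 - <<'E'
from h import *
manip.move_l(handle(0),max_speed=.03); st("lowered")
manip.set_gripper(1.0); manip.move_l(handle(0)+ez*.09,max_speed=.15)
manip.move_ptp(KNOB+ez*.09,rot(.5)); st("above knob")
manip.move_l(KNOB,max_speed=.1); st("down")
manip.set_gripper(0,40); st("grip")
q=manip.current_qpos(); print(np.round(q,3))
for y in np.arange(.5,2.06,.26)[1:]:
    manip.move_l(KNOB,rot(y)); 
st("turned"); print(np.round(manip.current_qpos(),3),np.round(manip.current_ft_torque(),2))
E
```

```text
lowered t 5.98 p [0.51   0.0266 0.1345] F [-4.  -2.  -2.7] w 0.092 gf 60.8
above knob t 8.47 p [ 0.5783 -0.1109  0.2124] F [ 0.  -0.3  0. ] w 0.999 gf 0.0
down t 9.52 p [ 0.579  -0.1114  0.1236] F [ 0.3  0.4 -0.5] w 1.001 gf 0.0
grip t 10.01 p [ 0.5794 -0.1123  0.1239] F [ 0.1 -6.1  3.2] w 0.456 gf 40.7
[-2.700e-01  5.480e-01  1.639e+00 -1.000e-03  9.530e-01  8.020e-01]
turned t 12.05 p [ 0.5785 -0.112   0.1238] F [-4.9 -6.   8.7] w 0.458 gf 41.3
[-2.70e-01  5.47e-01  1.64e+00 -1.00e-03  9.55e-01 -4.95e-01] [-0.76  0.83  0.09]
```

```bash
python3 - <<'E'
from h import *
manip.move_l(KNOB,rot(2.06)); st("turned"); print(np.round(manip.current_qpos()[5],3))
manip.set_gripper(1.0); manip.move_l(KNOB+ez*.09,max_speed=.15)
manip.move_ptp(handle(0)+ez*.09,HR)
manip.move_l(handle(0),max_speed=.1); st("down")
manip.set_gripper(0,60); st("grip")
for a in np.arange(.01,.0601,.01):
    manip.move_l(handle(a),max_speed=.03); st(round(a,2))
    if manip.current_force()[2]<-20: break
E
```

```text
turned t 12.46 p [ 0.5784 -0.112   0.1238] F [-5.4 -5.7 10.1] w 0.458 gf 41.4
-0.755
down t 15.45 p [0.5105 0.0265 0.1345] F [ 0.1 -0.5  0.2] w 1.002 gf 0.0
grip t 16.15 p [0.5099 0.0266 0.1341] F [-1.7 -1.5  3.9] w 0.095 gf 58.5
0.01 t 16.4 p [0.5103 0.0267 0.1358] F [-0.  -1.7 -3.7] w 0.091 gf 58.6
0.02 t 16.65 p [0.5108 0.0268 0.1382] F [-1.4 -1.5 -3.2] w 0.096 gf 58.7
0.03 t 16.9 p [0.5113 0.0269 0.1405] F [-2.2 -1.6 -2.6] w 0.092 gf 58.8
0.04 t 17.15 p [0.5118 0.0271 0.1426] F [-3.9 -2.2 -4.1] w 0.091 gf 58.8
0.05 t 17.4 p [0.5123 0.0272 0.1448] F [-4.3 -1.4 -1.2] w 0.089 gf 58.9
0.06 t 17.65 p [0.5129 0.0273 0.147 ] F [-5.5 -2.4 -1.4] w 0.091 gf 58.9
```

The lid now comes up freely, so I'll raise it.

```bash
python3 - <<'E'
from h import *
import cv2
for a in np.linspace(.06,.785,13)[1:]:
    manip.move_l(handle(a),HR,max_speed=.06)
    F=manip.current_force()
    if np.linalg.norm(F)>35: st("HIGH"); break
st("up"); manip.dwell(.5); st("held"); print(handle(.785))
p,_=manip.grab_frame("scene"); cv2.imwrite("pics/s2.png",p[:,:,::-1])
print(manip.look_for("scene","handle")[:1])
E
```

```text
up t 22.05 p [0.6006 0.0479 0.2734] F [-6.3 -2.   6.8] w 0.094 gf 59.7
held t 22.55 p [0.6003 0.0478 0.2732] F [-6.6 -2.5  4.3] w 0.095 gf 59.7
[0.60090533 0.04806883 0.27338511]
[{'at': [0.6022, 0.0353, 0.2971], 'confidence': 0.79}]
```

View pics/s2.png

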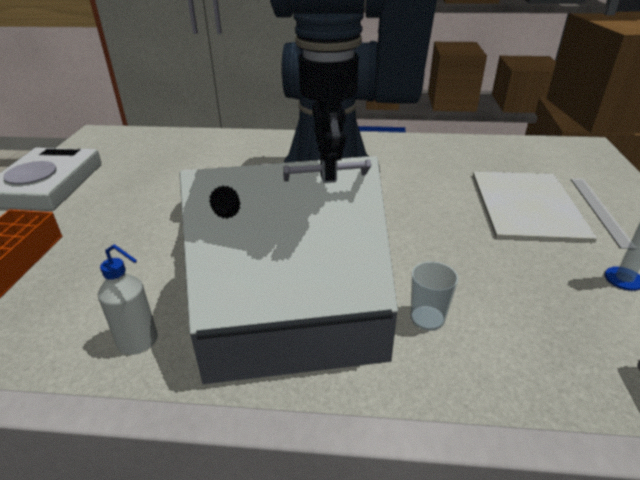

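The lid stands about 45° open, with the fingers on the bar at (328,168). The bottle at (127,310) and the beaker at (432,295) haven't moved.

```bash
python3 -c "
from h import *
st(); print(manip.sign_off())"
```

```text
t 22.65 p [0.6003 0.0479 0.2732] F [-5.7 -2.2  5.6] w 0.092 gf 59.7
the job is handed in; nothing more can be done
None
```

The tug showed the lid was caught, a quarter turn of the knob freed it, and I handed in at 22.7 s with the gripper holding the lid about 45° open by its handle.

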